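# Start the clamp screw of the magnifier stand

## Robot

A 6-joint arm with a two-finger parallel gripper is mounted at the origin on the work surface. World frame = base frame: x ahead of the robot, y to its left, z up, the work surface at z = 0. Lengths are in m, angles in rad, forces in N, time in s.
With the tool pointing down it reaches from about 0.35 to 0.775 m from the base axis. Payload 7.3 kg.
Tool frame: the origin (TCP) lies between the finger pads; the fingertips stand 17 mm ahead of it and the grasp point (between the pads) lies 2 mm behind it; z points along the fingers, x is the direction in which the jaws open and shut, and the axes are right-handed (so a half turn about z gives the same grasp; the last joint's range is limited). The gripper opens to 92 mm and grips with 3 to 60 N. Pads are 19 mm wide; open, the fingers measure 130 mm over their backs; the gripper's body (75 mm by 190 mm) begins 47 mm behind the grasp point.
Start: joints at [0.983, 0.342, 1.524, -0, 1.275, -0.146], TCP at [0.224, 0.475, 0.244] pointing down, gripper open.
Joint ranges: [-2.53, 2.53], [-0.77, 2.02], [0.04, 2.7], [-1, 4.14], [0.28, 2.66], [-3.11, 3.11]. Speed limits (rad/s): [2.57, 2.57, 3.14, 3.14, 3.14, 3.14].

## Interface

Orientations are given as a 3x3 rotation matrix whose columns are the frame's x, y, z axes.
In Python, from workcell import arm, eoat, kin, cams gives the robot as it stands. The module is installed in compiled form; this text tells all that it offers. Calls block until the motion is done:
- arm.goto(position, orientation): joint-space move of the TCP to a pose.
- arm.servo_line(position, attitude=None, velocity=0.15, force_limit=None): straight line of the TCP; attitude=None keeps the orientation; velocity is the mean speed in m/s. With force_limit (N) it stops when the force on the tool has changed by that much, and returns True; else False.
- arm.set_joints(angles): joint-space move.
- eoat.grip(opening, squeeze=None): finger opening in m; squeeze is the grip in N (None keeps the last); returns when the fingers have stopped.
- arm.hold(seconds).
- kin.inverse_kinematics(position, orientation): joint angles nearest the present ones, or None.
- arm.state(): the state.
- cams.get_image(name): name is "side" or "top" or "wrist"; returns the picture (480x640x3 uint8, blue, green, red); there is no depth.
- cams.calibration(name): a dict with "fx", "fy", "cx", "cy" (pixels), "R" (3x3) and "t" (3): a world point X has camera coordinates R X + t; the wrist camera has in their place "tool_from_camera" (4x4, takes a point from camera to tool coordinates, whose origin is the TCP and whose axes are the tool frame's). Camera axes: x right, y down, z forward; pixel columns grow to the right and rows downward; lengths in m; the calibration is good to about 2 mm. A picture is of the moment at which its call begins: read the wrist's pose just before it. calibration takes no time and is no camera call.
A pose or a line that the arm cannot do raises arm.IKError and nothing moves.
- arm.job_done(): hands the job in, once; it reports no verdict.
The state is a dict: "time": time; "joint_pos": joint angles; "qvel": joint speeds; "effort": joint torques, N m; "position": TCP position; "ee_rot": TCP orientation; "wrist_force": force on the tool from outside, world axes, zero at the start; "torque": the same for the moment, N m; "grip_width": finger opening in m.
Only numpy, scipy, OpenCV 4.12 (cv2) and the standard library are available. Lean on these libraries where they do the work, as an engineer would, in place of code of your own. Each camera call takes 0.05 s, during which the arm holds its last target. There are 200 camera calls.

## Task

The big black clamp screw of the magnifier stand has been set into its boss but is still riding on the crest of the thread. Grip its knob and turn it backward (anticlockwise seen from above) until it drops into the thread, then forward (clockwise) by one full turn so that it is properly started. Finish while still holding the knob between the fingers, and leave the other things on the table where they are.

Things in the scene. Friction and masses are not known exactly. Their poses are not given: they have to be found in the camera images.
- knob_center (a point): centre (half-way up) of the clamp screw's knob: black, ribbed, round, 45 mm diameter, 24 mm high, white radial line on top, upright axis. It stands on a 17 mm steel stem in the stand's boss; its centre is 28 mm above the boss's top at the start (16 mm of stem shows) and comes down with the screw. Grip it across its diameter from above
- knob: the same knob; origin at the centre of its underside, z up; the white line on its top runs along its own +x. The screw (about 260 g) is captive: it turns about its upright axis and sinks, but cannot be tilted or pulled out. It turns with little friction (under 0.03 N m) and stays where it is left
- turn (a joint): angle of the screw in rad: 0 at the start, grows forward (clockwise from above), negative backward; counts on past a turn. Backward by 0.4 to 2.4 rad (differs each time) it comes over the thread's start. That opening is about 0.8 rad wide; then a shoulder stops it. Turned forward without having dropped, it stays on the crest and then butts against the shoulder
- sink (a joint): how far the screw has gone down in m: 0 at the start, on the crest. Over the thread's start it falls 6 mm by its own weight (reads 0.006) unless the grip holds it up: then it falls when let go. Once dropped, forward turning draws it down 6 mm a turn: about 0.011 to 0.012 after one full turn. 0.0165 is its bottom
- boss_top (a point): centre of the top of the threaded boss: upright aluminium cylinder, 36 mm diameter, top 72 mm above the table, on a dark base plate 150 (point's x) x 110 x 16 mm. A 12 mm steel rod, axis 32 mm above the table, runs through it along y from -50 to +135 mm and carries a black-rimmed lens 100 mm across, centred at y +177 mm. All fixed to the table
- marker: marker pen, 132 mm long, 14 mm thick, grey with a black cap, lying by the stand; origin under its middle; leave alone
- tweezers: steel tweezers, 130 mm long, 6 mm high, lying by the stand; origin under the middle; leave alone
- jar: small specimen jar with blue cap, 42 mm in diameter, 60 mm high, standing by the stand; origin under its middle; leave alone
- dish: clear shallow dish, 90 mm across, 16 mm high; origin under its middle; leave alone
- slide_box: yellow slide box, 100 x 85 x 34 mm; origin under its middle; leave alone
- eyepiece: black microscope eyepiece, 38 mm in diameter, 53 mm high, standing; origin under its middle; leave alone

How it is judged:
By the outcome, as a careful person would: the job done as asked, in the order asked, and still so for the second after the job is handed in, while the arm keeps its last pose, push and grip.
It also fails if it takes over 72 s, if anything falls off the work surface, if the arm or the gripper's body presses on something with over 40 N, if the wrist force passes 120 N, or if a joint passes its speed limit or range.

## Working session

There is one attempt and no reset: what is moved stays moved. The work goes in short steps, each a Python script; the robot and the scene stay as the last script left them, time stands still between calls to the robot, and variables do not carry over. Pictures are saved under pics/ and viewed, on a budget of 10 in all, crops included, one or two more only if the job needs it, and the job is handed in when it is done.

```bash
mkdir -p pics
python3 - <<'E'
from workcell import arm, eoat, kin, cams
import cv2, numpy as np
a=cams.get_image("top"); b=cams.get_image("side")
cv2.imwrite("pics/top0.png",a); cv2.imwrite("pics/side0.png",b)
s=arm.state(); print(s["time"],s["ee_rot"])
for n in("top","side"):print(n,cams.calibration(n))
E
```

```text
0.1 [[ 4.27577821e-01  9.03978193e-01 -7.96048828e-04]
 [ 9.03977519e-01 -4.27578496e-01 -1.12922171e-03]
 [-1.36116516e-03 -2.36780086e-04 -9.99999046e-01]]
top {'fx': 505.81177395495064, 'fy': 505.81177395495064, 'cx': 313.88538860824815, 'cy': 243.9602012584253, 'R': array([[-0.0041473 , -0.99995832,  0.00813366],
       [-0.99870252,  0.00372899, -0.05078759],
       [ 0.05075514, -0.00833374, -0.99867636]]), 't': array([0.02692038, 0.53690085, 1.27467847])}
side {'fx': 575.7164897641549, 'fy': 575.7164897641549, 'cx': 319.26708960066503, 'cy': 240.97620904122306, 'R': array([[ 0.97541095, -0.22008929, -0.01158342],
       [-0.18019859, -0.76615326, -0.61687734],
       [ 0.12689343,  0.60379623, -0.78697406]]), 't': array([-0.51766052,  0.17840976,  1.18371933])}
```

View pics/top0.png

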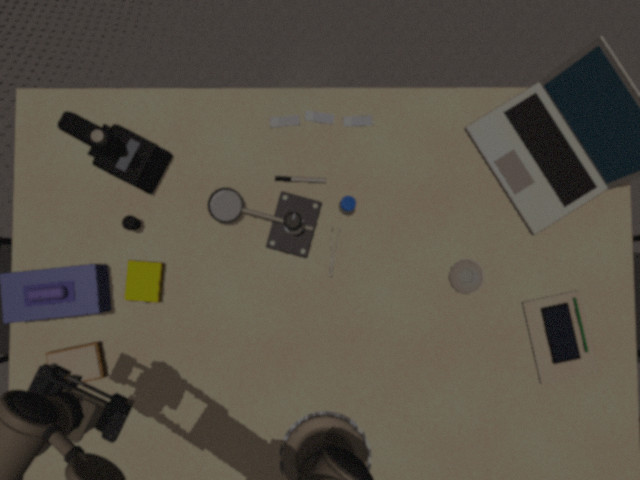

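View pics/side0.png

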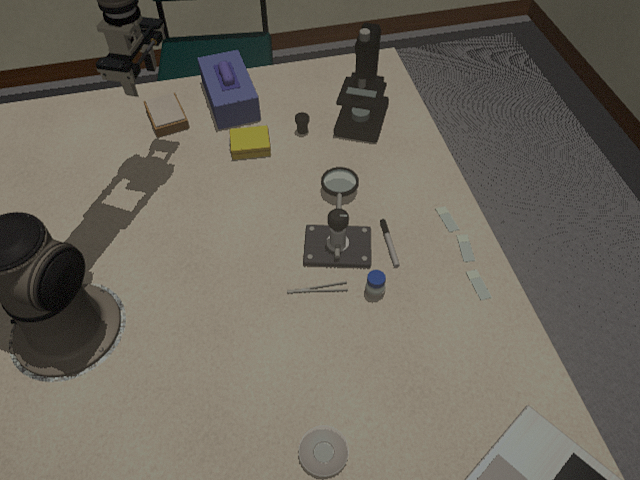

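The top view shows the knob at about (292,222), the lens at (226,205) and the jar at (348,205). The side view shows the knob at about (338,218). I'll triangulate these and go above for a closer look.

```bash
cat > h.py <<'E'
from workcell import arm, eoat, kin, cams
import cv2, numpy as np
def K(c): return np.array([[c["fx"],0,c["cx"]],[0,c["fy"],c["cy"]],[0,0,1]])
def ray(name,uv,st=None):
    """origin and direction of a pixel's ray, world"""
    c=cams.calibration(name); d=np.linalg.solve(K(c),[*uv,1.])
    if "R" in c: return -c["R"].T@c["t"], c["R"].T@d
    T=np.array(c["tool_from_camera"]); R=st["ee_rot"]
    return st["position"]+R@T[:3,3], R@T[:3,:3]@d
def at_z(name,uv,z,st=None):
    o,d=ray(name,uv,st); return o+d*(z-o[2])/d[2]
def down(a):
    """tool down, jaw x axis at angle a (world, about +z)"""
    c,s=np.cos(a),np.sin(a); return np.array([[c,s,0],[s,-c,0],[0,0,-1.]])
E
python3 - <<'E'
from h import *
print(at_z("top",(292,220),.112),at_z("side",(338,213),.112))
p=at_z("top",(292,220),.112)
s=arm.state(); 
for a in np.arange(-3,3.2,1): print(a,kin.inverse_kinematics([p[0],p[1],.24],down(a)))
a=np.arctan2(s["ee_rot"][1,0],s["ee_rot"][0,0]);print(a,cams.calibration("wrist"))
q=None
arm.goto([p[0],p[1],.23],down(0.0)); s=arm.state()
cv2.imwrite("pics/w1.png",cams.get_image("wrist")); print(s["position"],s["joint_pos"],s["time"])
E
```

```text
[0.58873148 0.07697106 0.112     ] [0.59100447 0.08102986 0.112     ]
-3.0 [ 9.69926574e-04  4.71935068e-01  1.33128754e+00 -4.44089210e-16
  1.33837005e+00  3.00096993e+00]
-2.0 [ 9.69926574e-04  4.71935068e-01  1.33128754e+00 -4.44089210e-16
  1.33837005e+00  2.00096993e+00]
-1.0 [ 9.69926574e-04  4.71935068e-01  1.33128754e+00 -4.44089210e-16
  1.33837005e+00  1.00096993e+00]
0.0 [ 9.69926574e-04  4.71935068e-01  1.33128754e+00 -4.44089210e-16
  1.33837005e+00  9.69926574e-04]
1.0 [ 9.69926574e-04  4.71935068e-01  1.33128754e+00 -4.44089210e-16
  1.33837005e+00 -9.99030073e-01]
2.0 [ 9.69926574e-04  4.71935068e-01  1.33128754e+00 -4.44089210e-16
  1.33837005e+00 -1.99903007e+00]
3.0 [ 9.69926574e-04  4.71935068e-01  1.33128754e+00 -4.44089210e-16
  1.33837005e+00 -2.99903007e+00]
1.1289842801063785 {'fx': 371.9274007144562, 'fy': 371.9274007144562, 'cx': 319.1210949058331, 'cy': 245.3925863040213, 'tool_from_camera': array([[ 9.99998706e-01,  1.14636563e-03,  1.12844068e-03,
         4.50443051e-04],
       [-1.41412582e-03,  9.60854833e-01,  2.77048715e-01,
        -7.50772089e-02],
       [-7.66668560e-04, -2.77049953e-01,  9.60855211e-01,
        -1.41055852e-01],
       [ 0.00000000e+00,  0.00000000e+00,  0.00000000e+00,
         1.00000000e+00]])}
[0.58847141 0.0780491  0.23012231] [2.63461078e-03 4.78687826e-01 1.34781495e+00 3.37937854e-04
 1.31503778e+00 9.39285195e-04] 2.05
```

View pics/w1.png

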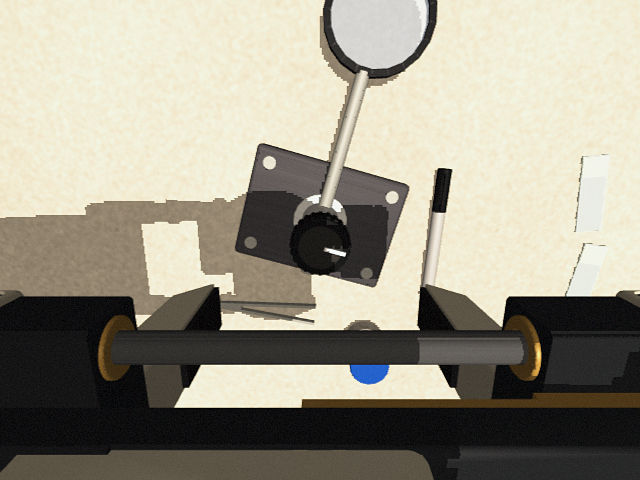

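The wrist view shows the knob's top face centred near (319,246), with the white line running right and slightly down (about -0.28 rad in world). No obstacle reaches finger height. I'll go down, grip and take one short backward stroke.

```bash
cat >> h.py <<'E'
def rep(tag):
    s=arm.state(); print(tag,"t%.1f"%s["time"],"p",s["position"].round(4),"j6 %.3f"%s["joint_pos"][5],"F",np.round(s["wrist_force"],1),"M",np.round(s["torque"],2),"w %.4f"%s["grip_width"]); return s
def pose(xy,z,j6):
    """joint angles: tool down over xy at height z with joint 6 = j6"""
    q=np.array(kin.inverse_kinematics([*xy,z],down(0)))
    q=np.array(kin.inverse_kinematics([*xy,z],down(q[5]-j6))); assert abs(q[5]-j6)<.1,q; return q
def pic(n):
    im=cams.get_image("wrist"); cv2.imwrite(f"pics/{n}.png",im); return im
E
python3 - <<'E'
from h import *
s=arm.state(); p=at_z("wrist",(319,246),.112,s); print(p); xy=p[:2]
arm.set_joints(pose(xy,.15,1.4)); 
arm.servo_line([*xy,.096],velocity=.05,force_limit=8); rep("low"); pic("low0")
eoat.grip(.040,12); arm.hold(.3); rep("gripped")
np.save("xy.npy",xy)
E
```

```text
[0.5884525  0.07844374 0.112     ]
low t4.6 p [0.5887 0.0784 0.0964] j6 1.400 F [-0.2  0.1  0. ] M [-0.05  0.19  0.  ] w 0.0918
gripped t5.8 p [0.5887 0.0771 0.0962] j6 1.400 F [ 1.  -5.3  0.7] M [-0.8   0.2   0.02] w 0.0437
```

View pics/low0.png

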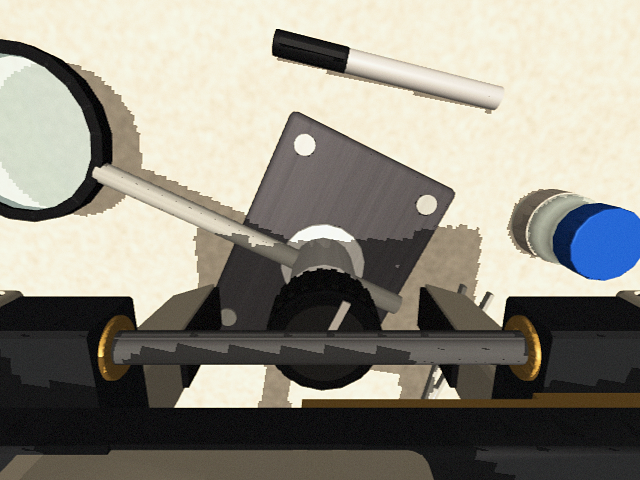

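The picture shows the knob between the pads, with its stem and boss ring visible above it. The grip pulled the tool 1.3 mm toward -y, so I'll recentre. Then I'll take backward strokes with a release after each.

```bash
cat > back.py <<'E'
from h import *
import sys
j,n,tag=float(sys.argv[1]),int(sys.argv[2]),sys.argv[3]
xy=np.load("xy.npy")
if tag=="a": xy[1]=.0769; np.save("xy.npy",xy)
for k in range(n):
    eoat.grip(.040,12); rep("grip")
    # slow stroke in small pieces; stop on the shoulder
    for d in np.linspace(0,.4,5)[1:]:
        arm.set_joints(pose(xy,.096,j-d)); s=arm.state()
        if abs(s["torque"][2])>.15: print("torque"); break
    j-=d; arm.hold(.15); rep("turned")
    eoat.grip(.056); arm.hold(.3); rep("free")
    im=pic(f"b_{tag}{k}"); 
    if k: print("diff",np.abs(im[270:330,270:380].astype(int)-prev[270:330,270:380]).mean().round(2))
    prev=im
E
python3 back.py 1.4 2 a
python3 - <<'E'
import cv2,numpy as np
ims=[cv2.imread(f"pics/{n}.png")[200:420,200:440] for n in("low0","b_a0","b_a1")]
cv2.imwrite("pics/cmp1.png",np.hstack(ims))
E
```

```text
grip t6.0 p [0.5887 0.0771 0.0962] j6 1.400 F [ 0.1 -3.9  0.7] M [-0.77  0.2  -0.01] w 0.0438
turned t7.1 p [0.5886 0.0768 0.0962] j6 1.003 F [ 1.  -1.6  3.8] M [-0.31  0.03  0.02] w 0.0435
free t7.9 p [0.5885 0.0769 0.096 ] j6 1.000 F [0.8 0.1 0.9] M [-0.12  0.09  0.01] w 0.0561
grip t8.3 p [0.5886 0.0767 0.0961] j6 1.000 F [-0.5 -1.3  0.3] M [-0.27  0.1  -0.  ] w 0.0438
turned t9.5 p [0.5887 0.0766 0.0961] j6 0.604 F [ 3.2 -4.2  0.5] M [-0.8  -0.22  0.01] w 0.0434
free t10.2 p [0.5885 0.0769 0.096 ] j6 0.600 F [1.1 0.4 0.9] M [-0.14  0.09 -0.03] w 0.0556
diff 5.69
```

View pics/cmp1.png

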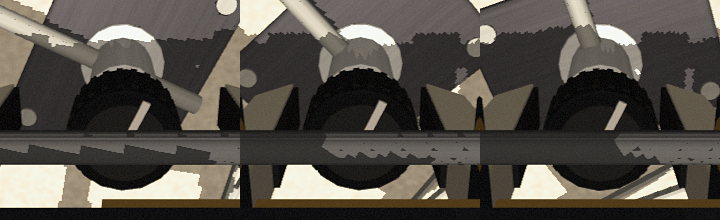

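The white line stays fixed relative to the fingers, so there has been no slip. The knob's outline hasn't changed, so it hasn't dropped yet. I'll continue, stopping automatically when the outline moves.

```bash
cat >> back.py <<'E'
    g=im[235:300,310:330].mean(axis=(1,2)); edge=235+int(np.argmax(g<50)); print("knob edge row",edge)
    if tag!="a" and edge<EDGE0-4: print("DROPPED"); break
E
sed -i '1a def edge(n):\n    g=cv2.imread(f"pics/{n}.png")[235:300,310:330].mean(axis=(1,2)); return 235+int(np.argmax(g<50))\nEDGE0=edge("b_a1"); print("edges",edge("low0"),edge("b_a0"),EDGE0)' back.py
python3 back.py 0.6 3 b
python3 - <<'E'
import cv2,numpy as np,os
ims=[cv2.imread(f"pics/{n}.png")[200:420,200:440] for n in("b_b0","b_b1","b_b2") if os.path.exists(f"pics/{n}.png")]
cv2.imwrite("pics/cmp2.png",np.hstack(ims))
E
```

```text
edges 270 269 270
grip t10.7 p [0.5888 0.0767 0.0961] j6 0.600 F [ 2.  -0.9  0.3] M [-0.21 -0.08 -0.01] w 0.0437
turned t11.8 p [0.5888 0.0767 0.0961] j6 0.203 F [ 3.4 -3.1  0.3] M [-0.66 -0.47 -0.01] w 0.0436
free t12.6 p [0.5884 0.0769 0.096 ] j6 0.200 F [ 0.6  0.9 -0. ] M [-0.09  0.07  0.04] w 0.0561
knob edge row 270
grip t13.0 p [0.5888 0.0768 0.0961] j6 0.200 F [ 2.  -0.8 -0.8] M [-0.13 -0.12  0.02] w 0.0434
turned t14.1 p [0.5887 0.0768 0.0961] j6 -0.197 F [ 3.2 -1.4  0.1] M [-0.28 -0.49 -0.06] w 0.0433
free t14.9 p [0.5884 0.0769 0.096 ] j6 -0.200 F [0.2 0.5 1.1] M [-0.08  0.04 -0.02] w 0.0560
diff 5.72
knob edge row 271
grip t15.3 p [0.5888 0.0769 0.0961] j6 -0.200 F [2.2 0.6 0.2] M [ 0.04 -0.15 -0.04] w 0.0435
turned t16.5 p [0.5886 0.0769 0.096 ] j6 -0.597 F [ 3.2  0.1 -2.6] M [-0.02 -0.59 -0.03] w 0.0437
free t17.2 p [0.5884 0.0769 0.096 ] j6 -0.600 F [0.2 0.4 0.1] M [-0.05  0.06  0.  ] w 0.0562
diff 14.69
knob edge row 266
```

View pics/cmp2.png

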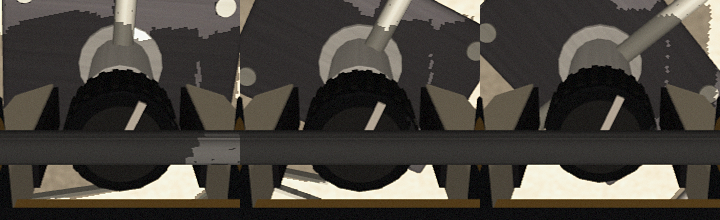

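It has dropped. In the third frame the knob is lower, its edge row went from 270 to 266, and Fz read -2.6 N (the screw's weight) just before release. Next are two forward strokes of about π, following the sink.

```bash
cat > fwd.py <<'E'
from h import *
import sys
xy=np.load("xy.npy"); xy[0]=.5889
z=float(sys.argv[1]); tag=sys.argv[2]; J0,J1=-1.6,1.56
eoat.grip(.060); j=arm.state()["joint_pos"][5]
arm.set_joints(pose(xy,z,J0)); pic(f"f_{tag}0")
eoat.grip(.040,16); rep("grip")
for j in np.linspace(J0,J1,13)[1:]:
    arm.set_joints(pose(xy,z-.006*(j-J0)/(2*np.pi),j)); s=arm.state()
    if abs(s["torque"][2])>.2 or np.abs(s["wrist_force"]).max()>20: rep("STOP"); break
arm.hold(.2); rep("end"); pic(f"f_{tag}1")
E
python3 fwd.py .091 a
python3 - <<'E'
import cv2,numpy as np
ims=[cv2.imread(f"pics/f_a{n}.png")[200:420,200:440] for n in(0,1)]
cv2.imwrite("pics/cmp3.png",np.hstack(ims))
E
```

```text
grip t19.0 p [0.5889 0.0767 0.0911] j6 -1.600 F [-0.1 -1.5  0.4] M [-0.14  0.09 -0.03] w 0.0437
end t23.5 p [0.5891 0.0767 0.0881] j6 1.555 F [-0.5 -2.2  4.9] M [-0.7   0.16 -0.05] w 0.0437
```

View pics/cmp3.png

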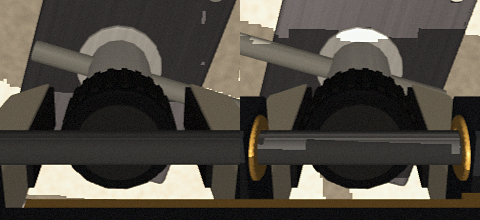

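The knob kept the same height relative to the tool while the tool went down 3 mm. That fits it following the thread. Second stroke now.

```bash
python3 fwd.py .088 b
python3 - <<'E'
import cv2,numpy as np
ims=[cv2.imread(f"pics/{n}.png")[200:420,200:440] for n in("b_b2","f_b0","f_b1")]
cv2.imwrite("pics/cmp4.png",np.hstack(ims))
E
```

```text
grip t27.2 p [0.5889 0.0768 0.088 ] j6 -1.600 F [-0.2 -1.4 -0.4] M [-0.11 -0.01 -0.05] w 0.0434
end t31.7 p [0.589  0.0767 0.0851] j6 1.554 F [ 3.1 -3.6  1. ] M [-0.8  -0.36 -0.05] w 0.0436
```

View pics/cmp4.png

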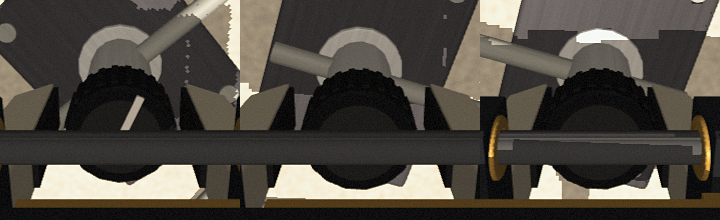

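The white line is hidden behind the spindle. I'll release and look at the J6=-0.6 pose with the tool 6 mm lower than at the drop. After one full turn and 6 mm of sink the knob should look identical there. Then I'll regrip.

Run:
```python
from h import *
xy=np.load("xy.npy"); 
eoat.grip(.056); 
arm.set_joints(pose(xy,.090,-.6)); arm.hold(.2); rep("look"); c=pic("v")
a=cv2.imread("pics/b_b2.png")
for i in(a,c):
    g=i[235:300,310:330].mean(axis=(1,2)); print("edge",235+int(np.argmax(g<50)))
cv2.imwrite("pics/cmp5.png",np.hstack([a[200:420,200:440],c[200:420,200:440]]))
```

```text
look t34.3 p [0.5884 0.0769 0.09  ] j6 -0.600 F [-0.7 -1.5 -0.8] M [-0.06  0.01  0.04] w 0.0561
edge 266
edge 266
```

View pics/cmp5.png

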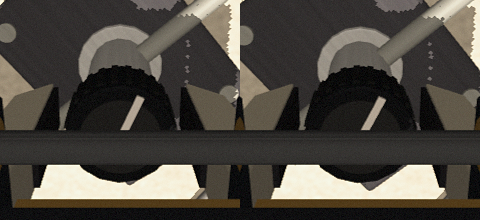

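The two frames match: the white line is at the same angle, and the edge row is 266 in both with the tool 6 mm lower. So the screw made one full turn and sank a further 6 mm. I'll regrip and hand in.

Run:
```python
from h import *
xy=np.load("xy.npy"); xy[0]=.5888
arm.set_joints(pose(xy,.086,-.6)); eoat.grip(.040,16); arm.hold(.4); rep("held"); a=cams.get_image("wrist")
cv2.imwrite("pics/fin.png",np.hstack([a[200:420,200:440],cams.get_image("side")[140:360,260:500]]))
```

```text
held t35.4 p [0.5889 0.0769 0.086 ] j6 -0.600 F [0.4 0.3 0.5] M [-0.02 -0.06 -0.04] w 0.0434
```

View pics/fin.png

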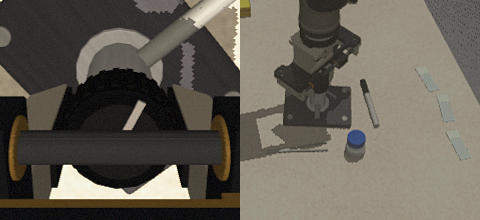

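The knob is held between the pads with the line unchanged, and the marker, jar and tweezers are where they were.

```bash
python3 -c "
from workcell import arm
arm.job_done()"
```

```text
the job is handed in; nothing more can be done
```

The clamp screw dropped into its thread and has been turned forward one full turn; I handed the job in at about 35 s with the knob still gripped.

- **Backward:** I turned the knob back in 0.4 rad strokes, letting go after each. It dropped on the fifth, at about -2.0 rad. Just before that release the wrist force showed the screw's weight (-2.6 N), and the picture then showed the knob lower.
- **Forward:** I made two strokes of 3.16 rad each, with one regrip, lowering the tool 6 mm per turn to follow the thread.
- **Check of the turn:** With the tool 6 mm lower than at the drop, the wrist picture matched the earlier one. The white line was at the same angle and the knob's edge was on the same row (266). This fits one full turn and a sink of about 12 mm, though sink and angle were judged only from pictures.
- **Final grip:** The fingers closed to 43.4 mm on the 45 mm knob at 16 N, with wrist force under 1 N.
- **Other things:** The marker, jar and tweezers looked undisturbed in the last side picture. I did not look again at the dish, slide box or eyepiece, but the arm did not work near them.

No check failed. The white line was hidden behind the gripper's spindle during the forward strokes, so I let go once to check it and then regripped.

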